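# Scrap the doorless salt cellar from the niche ledge

## Robot

A 6-joint arm with a two-finger parallel gripper is mounted at the origin on the work surface. World frame = base frame: x ahead of the robot, y to its left, z up, the work surface at z = 0. Lengths are in m, angles in degrees, forces in N, time in s.
With the tool pointing down it reaches from about 0.425 to 1.125 m from the base axis. Payload 14.9 kg.
Tool frame: the origin (TCP) lies midway between the tips of the shut fingers; the grasp point (between the pads) lies 19 mm behind it (manip.grasp_offset is the distance from the TCP to the grasp point, in m); z points along the fingers, y is the line along which they close (so a half turn about z gives the same grasp; the last joint's range is limited). The gripper opens to 91 mm and grips with 3 to 60 N. Pads are 32 mm wide; open, the fingers measure 118 mm over their backs; the gripper's body (76 mm by 178 mm) begins 60 mm behind the grasp point.
Start: joints at [68.509, 21.709, 99.362, -0, 58.929, -1.908], TCP at [0.235, 0.66, 0.214] pointing down, gripper open.
Joint ranges: [-158.91, 158.91], [-42.39, 125.64], [0.06, 152.35], [-60.88, 240.88], [17.5, 164.5], [-176.32, 176.32]. Speed limits (degrees/s): [108.29, 108.29, 136.94, 180, 180, 180].

## Interface

Orientations are given as [roll, pitch, yaw] about the fixed x, y, z axes, in that order (R = Rz(yaw) Ry(pitch) Rx(roll)).
In Python, from station import manip gives the robot as it stands. The module is installed in compiled form; this text tells all that it offers.
- The arm moves only by the tool move_arm, never from a script. Its argument "motion" is a list of rows, each an object with "gripper": the closure in counts, from 0 (fully open) to 255 (shut); "linear": the shift along the tool's x, y, z in mm, a list of three; "twist": the turn, a rotation vector about the tool's x, y, z in degrees, a list of three. In form: [{"gripper": gripper, "linear": [dx, dy, dz], "twist": [wx, wy, wz]}, ...]. A call has 1 to 5 rows; each row shifts and turns the commanded pose from where the row before left it, along the tool's axes as they then stand; what a row does not reach is not made up. A row lasts 1/12 s, in which the tool goes at most 41.7 mm and 7.16 degrees, less where a joint would pass 70% of its speed; a pose out of reach is approached as far as the arm can. A call is refused whole if a number of a shift passes 41.7 or a number of a turn 7.16, either way. A call with a gripper value outside its range is refused whole. The fingers move at their own pace and stop on an object; "newtons" is the grip in N (left out, the last holds). Time passes only in rows, so rows that do not move let the fingers close. It gives the time, the measured TCP pose, the force, the opening and the grip force at its end, in the units of the state.
- manip.sense(): the state, without advancing time (a new reading comes with each control period).
- manip.grab_frame(name): name is "side" or "top" or "wrist"; returns (picture, depth): 420x560x3 uint8, red, green, blue; 420x560 float32, m along the optical axis (not along the pixel's ray), 0 where there is no reading.
- manip.camera_params(name): a dict with "mtx" (3x3 intrinsics, pixels), "R" (3x3) and "t" (3): a world point X has camera coordinates R X + t; the wrist camera has in their place "mount" (4x4, takes a point from camera to tool coordinates, whose origin is the TCP and whose axes are the flange's). Camera axes: x right, y down, z forward; pixel columns grow to the right and rows downward; lengths in m; the calibration is good to about 2 mm. A picture is of the moment at which its call begins: read the wrist's pose just before it. camera_params takes no time and is no camera call.
- manip.close_job(): hands the job in; it is judged then, once.
The state is a dict: "time": time; "joint_pos": joint angles; "qd": joint speeds; "joint_torque": joint torques, N m; "ee_pos": TCP position; "tool_rot": TCP orientation; "contact_force": force on the tool from outside, world axes, zero at the start; "torque": the same for the moment, N m; "finger_gap": finger opening in m; "gripper_force": force on a finger pad.
Only numpy, scipy, OpenCV 4.12 (cv2) and the standard library are available. Lean on these libraries where they do the work, as an engineer would, in place of code of your own. Each camera call takes 0.05 s, during which the arm holds its last target. There are 200 camera calls.

## Task

One of the two salt cellars on the niche ledge has lost its sliding door, so its top is open, and it is scrap: slide the wire basket along the counter until it stands close against the ledge in front of that cellar, then push or rake the cellar off the ledge's front edge so that it drops into the basket. Do not lift the basket or the cellar. Leave the basket standing upright with the cellar inside, and do not disturb the good cellar, the jarrito, the spoon rest or the molcajete.

Things in the scene. Friction and masses are not known exactly. Their poses are not given: they have to be found in the camera images.
- ledge: Fixed plaster niche ledge, 200 deep (x) by 620 wide (y), flat top 105 mm above the counter. Origin on the counter under its centre; its upright front face (x = -100 mm, no lip) faces the robot. Behind (x = 100 to 200 mm) an adobe kerb stands 35 mm above the top; at both ends (|y| 310 to 450 mm) adobe cheeks, flush in front, stand 60 mm above it.
- old_cellar: The scrap salt cellar: red plastic box, 88 (x) by 92 (y) mm, 63 mm high, hollow, walls 4 mm, its top open because the sliding door is missing. Stands on the ledge, in one of three places in a row about 150 mm apart. Origin at the centre of its underside, z up; mass about 0.16 kg. Too wide for the gripper.
- old_cellar_mid (a point): Point in the middle of the scrap cellar, 30 mm above the centre of its underside.
- good_cellar: The good salt cellar: same red plastic box, 88 (x) by 92 (y) mm, 70 mm high, its top closed by its sliding door with two small thumb ridges. Stands on the ledge in another of the three places. Origin at the centre of its underside. Leave alone.
- jarrito: Green glazed clay cup with a small handle on its +y side, 78 mm high, 74 mm wide (94 mm with handle), on the ledge in the remaining place. Origin at the centre of its underside. Leave alone.
- spoon_rest: Bamboo spoon rest, 110 (x) by 60 (y) by 12 mm, lying on the ledge near its -y end. Origin at the centre of its underside. Leave alone.
- molcajete: Dark stone mortar on three feet, 112 mm across, 85 mm high, heavy, on the counter before one end of the ledge (the basket stands before the other end). Origin at the centre of its underside. Leave alone.
- basket: Loose wire basket on the counter, open on top, outside 160 (x) by 180 (y) mm, 80 mm high, walls and floor 4 mm thick; mass about 0.5 kg, slides on the counter. Origin at the centre of its underside, z up. It starts before one end of the ledge, left or right.
Mind the look-alikes: they are no part of the job. Several things look just like the basket: the one meant starts farthest to the robot's right.

How it is judged:
By the outcome, as a careful person would: the job done as asked, in the order asked, and still so for the second after the job is handed in, with the robot touching nothing.
It also fails if it takes over 58 s, if anything falls off the work surface, if the arm or the gripper's body presses on something with over 40 N, if the wrist force passes 120 N, or if a joint passes its speed limit or range.

## Working session

There is one attempt and no reset: what is moved stays moved. The work goes in short steps, Python scripts to look and compute and a tool call to move; the robot and the scene stay as the last step left them, time stands still between calls to the robot, and variables do not carry over. Pictures are saved under pics/ and viewed, at most 10 in all, crops included, and the job is handed in when it is done.

Besides the shell and the picture viewer there is one more tool, called after ">>>" by a JSON object that holds its "name" and its "arguments". move_arm: Moves the arm, as the interface text tells. Its arguments: {"type":"object","properties":{"motion":{"type":"array"},"newtons":{"type":"number"}},"required":["motion"]}

```bash
mkdir -p pics; cat > h.py <<'E'
import numpy as np, cv2
from station import manip
def shot(n,f):
    p,d=manip.grab_frame(n); cv2.imwrite(f'pics/{f}.png',p[:,:,::-1]); np.savez(f'pics/{f}.npz',p=p,d=d); return p,d
def cloud(n,d):
    c=manip.camera_params(n); K=c['mtx']; v,u=np.mgrid[:420,:560]
    P=np.stack([(u-K[0,2])/K[0,0]*d,(v-K[1,2])/K[1,1]*d,d],-1)
    W=(P-np.array(c['t']).ravel())@np.array(c['R']); W[d<=0]=np.nan; return W
E
python3 - <<'E'
from h import *
s=manip.sense(); print(s['time'],s['ee_pos'],s['tool_rot'],s['finger_gap'])
for n in('top','side'):
    p,d=shot(n,n+'0'); np.save(f'pics/{n}0w.npy',cloud(n,d)); print((d>0).mean()); c=manip.camera_params(n);print(-np.array(c['R']).T@np.array(c['t']).ravel(), c['mtx'][0])
E
```

```text
0.0 [0.23448239 0.65911166 0.21326775] [-1.79934688e+02 -1.19508555e-04  1.60420956e+02] 0.09111681786804292
0.9958971088435374
[0.2351157  0.01228353 1.32980474] [513.29147257   0.         276.85348624]
0.9961011904761905
[-0.07926761 -0.5135022   0.88830871] [451.38187192   0.         279.9393968 ]
```

View pics/top0.png

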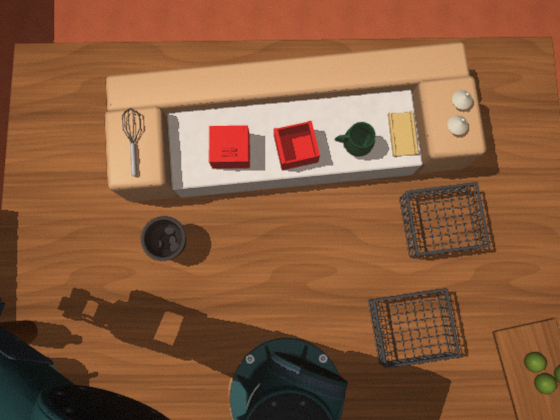

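View pics/side0.png

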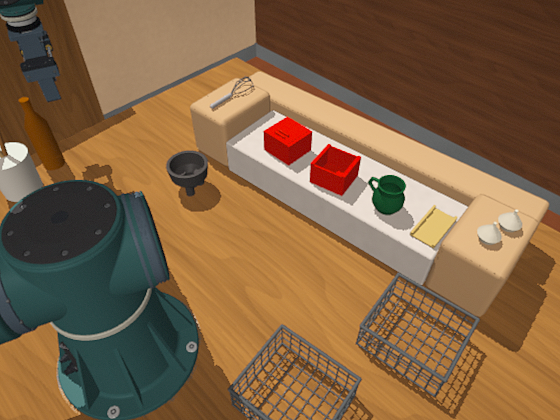

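The top view shows a closed red cellar at (229,147), the open (scrap) one at (297,145), the jarrito at (358,138), the spoon rest at (402,134) and the molcajete at (164,238). Two things could be the basket: (446,220) and (416,327). The first is farther right and stands in front of the ledge's end, so I choose that one. Next I measure.

```bash
python3 - <<'E'
from h import *
p=np.load('pics/top0.npz')['p']; W=np.load('pics/top0w.npy'); hsv=cv2.cvtColor(p,cv2.COLOR_RGB2HSV)
z=W[...,2]; x=W[...,0]; y=W[...,1]
def rect(n,m,k=1):
    q=W[m][:,:2].astype(np.float32)*1000
    (c,s,a)=cv2.minAreaRect(q); print(n,len(q),np.round(c),np.round(s),round(a,1),'z',np.round(np.percentile(z[m],[1,50,99])*1000))
    return cv2.boxPoints((c,s,a)).round()
def win(u0,u1,v0,v1):
    m=np.zeros(z.shape,bool); m[v0:v1,u0:u1]=1; return m
H,S,V=hsv[...,0],hsv[...,1],hsv[...,2]
red=((H<6)|(H>174))&(S>180)
white=(S<50)&(V>130)&(abs(z-.105)<.008)&win(150,430,80,200)
print(rect('ledge',white))
for n,w,h in(('good',win(195,258,110,180),.165),('old',win(262,330,110,180),.160)): print(rect(n,red&w&(z>h)))
print(rect('cup',win(330,385,110,165)&(z>.13)&(z<.2)))
print(rect('rest',win(386,425,105,165)&(S>70)&(z>.108)&(z<.13)))
print(rect('molc',win(135,195,210,265)&(z>.07)&(z<.1)))
for n,w in(('bask',win(395,500,175,265)),('decoy',win(362,470,285,370))): print(rect(n,w&(z>.068)&(z<.09)&(V<110)))
i=cv2.imread('pics/top0.png'); cv2.imwrite('pics/crop.png',cv2.resize(i[90:270,190:500],None,fx=2.5,fy=2.5))
E
```

```text
ledge 11945 [628. -26.] [201. 612.] 5.1 z [ 99. 105. 110.]
[[ 501.  271.]
 [ 556. -339.]
 [ 756. -322.]
 [ 701.  288.]]
good 1287 [596. 132.] [88. 90.] 89.9 z [165. 169. 177.]
[[551.  88.]
 [641.  87.]
 [641. 176.]
 [551. 176.]]
old 404 [599. -28.] [89. 93.] 12.0 z [160. 167. 172.]
[[545.   8.]
 [565. -82.]
 [652. -64.]
 [632.  27.]]
cup 633 [ 605. -172.] [73. 83.] 37.3 z [131. 164. 186.]
[[ 551. -162.]
 [ 601. -227.]
 [ 659. -183.]
 [ 609. -117.]]
rest 1130 [ 632. -297.] [148.  76.] 5.5 z [108. 112. 129.]
[[ 555. -266.]
 [ 562. -341.]
 [ 710. -327.]
 [ 702. -252.]]
molc 648 [385. 300.] [109. 110.] 12.3 z [71. 84. 90.]
[[320. 342.]
 [343. 235.]
 [450. 258.]
 [427. 365.]]
bask 763 [ 428. -398.] [163. 184.] 6.7 z [72. 79. 85.]
[[ 336. -316.]
 [ 358. -499.]
 [ 520. -480.]
 [ 498. -297.]]
decoy 844 [ 165. -308.] [163. 184.] 7.9 z [73. 79. 85.]
[[  71. -228.]
 [  97. -410.]
 [ 258. -387.]
 [ 233. -205.]]
```

View pics/crop.png

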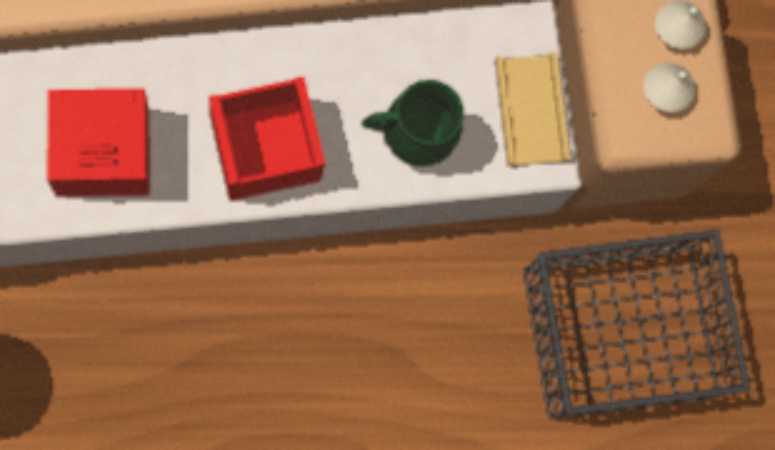

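The crop confirms the middle box is open and is the scrap cellar. The good cellar is to its left with its door and thumb ridges, and the chosen basket is at the right end.

Plan: grip the basket's +y wall lightly, slide the basket in front of the cellar and close against the ledge, then rake the cellar from behind. I start by turning the tool and moving over.

>>> {"name": "move_arm", "arguments": {"motion": [{"gripper": 0,"linear": [0,0,0],"twist": [0,0,-6.6]},{"gripper": 0,"linear": [0,0,0],"twist": [0,0,-6.6]},{"gripper": 0,"linear": [0,0,0],"twist": [0,0,-6.6]},{"gripper": 0,"linear": [0,0,0],"twist": [0,0,-6.5]}]}}

```text
time: 0.43
ee_pos: [0.2346, 0.6593, 0.2135]
tool_rot: [-180.0, -0.0, -173.0]
contact_force: [-0.3, -0.0, 0.4]
finger_gap: 0.0909
gripper_force: 0.0
```

>>> {"name": "move_arm", "arguments": {"motion": [{"gripper": 0,"linear": [-14,-37,0],"twist": [0,0,0]},{"gripper": 0,"linear": [-14,-37,0],"twist": [0,0,0]},{"gripper": 0,"linear": [-14,-37,0],"twist": [0,0,0]},{"gripper": 0,"linear": [-14,-37,0],"twist": [0,0,0]},{"gripper": 0,"linear": [-14,-37,0],"twist": [0,0,0]}]}}

```text
time: 0.85
ee_pos: [0.326, 0.4821, 0.2136]
tool_rot: [-180.0, -0.0, -173.3]
contact_force: [1.0, 0.1, -0.5]
finger_gap: 0.091
gripper_force: 0.0
```

>>> {"name": "move_arm", "arguments": {"motion": [{"gripper": 0,"linear": [-14,-37,0],"twist": [0,0,0]},{"gripper": 0,"linear": [-14,-37,0],"twist": [0,0,0]},{"gripper": 0,"linear": [-14,-37,0],"twist": [0,0,0]},{"gripper": 0,"linear": [-14,-37,0],"twist": [0,0,0]},{"gripper": 0,"linear": [-14,-37,0],"twist": [0,0,0]}]}}

```text
time: 1.27
ee_pos: [0.4173, 0.3066, 0.2139]
tool_rot: [-180.0, -0.0, -173.3]
contact_force: [0.6, 0.2, 0.2]
finger_gap: 0.0915
gripper_force: 0.0
```

>>> {"name": "move_arm", "arguments": {"motion": [{"gripper": 0,"linear": [-14,-37,0],"twist": [0,0,0]},{"gripper": 0,"linear": [-14,-37,0],"twist": [0,0,0]},{"gripper": 0,"linear": [-14,-37,0],"twist": [0,0,0]},{"gripper": 0,"linear": [4,-38,0],"twist": [0,0,0]},{"gripper": 0,"linear": [4,-38,0],"twist": [0,0,0]}]}}

```text
time: 1.68
ee_pos: [0.4728, 0.1248, 0.2138]
tool_rot: [-180.0, -0.0, -173.3]
contact_force: [0.4, 0.2, -0.4]
finger_gap: 0.0909
gripper_force: 0.0
```

>>> {"name": "move_arm", "arguments": {"motion": [{"gripper": 0,"linear": [4,-38,0],"twist": [0,0,0]},{"gripper": 0,"linear": [4,-38,0],"twist": [0,0,0]},{"gripper": 0,"linear": [4,-38,0],"twist": [0,0,0]},{"gripper": 0,"linear": [4,-38,0],"twist": [0,0,0]},{"gripper": 0,"linear": [4,-38,0],"twist": [0,0,0]}]}}

```text
time: 2.1
ee_pos: [0.4745, -0.0662, 0.214]
tool_rot: [-180.0, 0.0, -173.3]
contact_force: [0.4, 0.5, -0.1]
finger_gap: 0.0915
gripper_force: 0.0
```

>>> {"name": "move_arm", "arguments": {"motion": [{"gripper": 0,"linear": [4,-38,0],"twist": [0,0,0]},{"gripper": 0,"linear": [4,-38,0],"twist": [0,0,0]},{"gripper": 0,"linear": [4,-38,0],"twist": [0,0,0]},{"gripper": 0,"linear": [4,-38,0],"twist": [0,0,0]},{"gripper": 0,"linear": [0,0,0],"twist": [0,0,0]}]}}

```text
time: 2.52
ee_pos: [0.4769, -0.2222, 0.2141]
tool_rot: [-179.9, 0.0, -173.5]
contact_force: [-0.2, 1.1, -0.2]
finger_gap: 0.0917
gripper_force: 0.0
```

>>> {"name": "move_arm", "arguments": {"motion": [{"gripper": 0,"linear": [15.6,-27.3,0],"twist": [0,0,0]},{"gripper": 0,"linear": [15.6,-27.3,0],"twist": [0,0,0]},{"gripper": 0,"linear": [15.7,-27.4,0],"twist": [0,0,0]},{"gripper": 0,"linear": [0,0,30],"twist": [0,0,0]},{"gripper": 0,"linear": [0,0,30],"twist": [0,0,0]}]}}

```text
time: 2.93
ee_pos: [0.4401, -0.3059, 0.1544]
tool_rot: [-179.9, 0.1, -173.4]
contact_force: [1.2, 1.1, -0.9]
finger_gap: 0.0912
gripper_force: 0.0
```

```bash
python3 - <<'E'
from h import *
print(manip.sense()['ee_pos'],manip.sense()['joint_pos'])
shot('wrist','w1')
E
```

```text
[ 0.44009108 -0.3059306   0.15443432] [-3.72959640e+01  1.17988001e+01  1.20094316e+02 -2.10008570e-03
  4.79034943e+01 -1.33877677e+02]
```

View pics/w1.png

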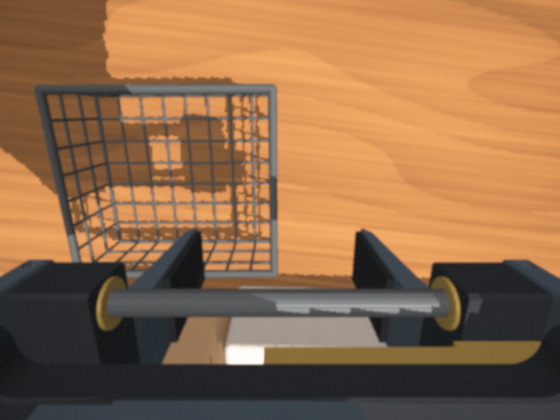

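The picture shows the basket's +y wall (col 275) between the fingertips (cols 200 and 360), nearly centred. I go down and grip lightly.

>>> {"name": "move_arm", "arguments": {"motion": [{"gripper": 0,"linear": [0,0,28],"twist": [0,0,0]},{"gripper": 0,"linear": [0,0,28],"twist": [0,0,0]},{"gripper": 0,"linear": [0,0,28],"twist": [0,0,0]},{"gripper": 0,"linear": [0,0,28],"twist": [0,0,0]},{"gripper": 0,"linear": [0,0,0],"twist": [0,0,0]}]}}

```text
time: 3.4
ee_pos: [0.4377, -0.302, 0.0382]
tool_rot: [179.7, -0.3, -173.3]
contact_force: [-1.9, 0.9, 0.2]
finger_gap: 0.091
gripper_force: 0.0
```

>>> {"name": "move_arm", "arguments": {"motion": [{"gripper": 255,"linear": [0,0,0],"twist": [0,0,0]},{"gripper": 255,"linear": [0,0,0],"twist": [0,0,0]},{"gripper": 255,"linear": [0,0,0],"twist": [0,0,0]},{"gripper": 255,"linear": [0,0,0],"twist": [0,0,0]},{"gripper": 255,"linear": [0,0,0],"twist": [0,0,0]}], "newtons": 15}}

```text
time: 3.82
ee_pos: [0.4404, -0.3045, 0.0432]
tool_rot: [-179.9, 0.1, -173.3]
contact_force: [-1.0, -0.6, -0.3]
finger_gap: 0.0609
gripper_force: 0.0
```

>>> {"name": "move_arm", "arguments": {"motion": [{"gripper": 255,"linear": [0,0,0],"twist": [0,0,0]},{"gripper": 255,"linear": [0,0,0],"twist": [0,0,0]},{"gripper": 255,"linear": [0,0,0],"twist": [0,0,0]},{"gripper": 255,"linear": [0,0,0],"twist": [0,0,0]},{"gripper": 255,"linear": [0,0,0],"twist": [0,0,0]}]}}

```text
time: 4.23
ee_pos: [0.4398, -0.3041, 0.0419]
tool_rot: [180.0, -0.0, -173.3]
contact_force: [-0.6, -0.1, -0.3]
finger_gap: 0.0273
gripper_force: 0.0
```

>>> {"name": "move_arm", "arguments": {"motion": [{"gripper": 255,"linear": [0,0,0],"twist": [0,0,0]},{"gripper": 255,"linear": [0,0,0],"twist": [0,0,0]},{"gripper": 255,"linear": [0,0,0],"twist": [0,0,0]},{"gripper": 255,"linear": [0,0,0],"twist": [0,0,0]},{"gripper": 255,"linear": [0,0,0],"twist": [0,0,0]}]}}

```text
time: 4.65
ee_pos: [0.44, -0.3042, 0.0419]
tool_rot: [-180.0, 0.0, -173.3]
contact_force: [2.5, -2.0, -2.9]
finger_gap: 0.0038
gripper_force: 15.0
```

```bash
python3 - <<'E'
from h import *
s=manip.sense();print(s['ee_pos'],s['contact_force'],s['finger_gap'],s['gripper_force'])
E
```

```text
[ 0.43998534 -0.30422133  0.04194763] [ 2.45073035 -2.03145448 -2.92244566] 0.0037628240398686168 14.997566789388657
```

Gripped at 3.8 mm, which is the wall's thickness. I drag it along the ledge.

>>> {"name": "move_arm", "arguments": {"motion": [{"gripper": 255,"linear": [0,8,0],"twist": [0,0,0.8]},{"gripper": 255,"linear": [0,16,0],"twist": [0,0,0.8]},{"gripper": 255,"linear": [0,24,0],"twist": [0,0,0]},{"gripper": 255,"linear": [0,24,0],"twist": [0,0,0]},{"gripper": 255,"linear": [0,24,0],"twist": [0,0,0]}]}}

```text
time: 5.07
ee_pos: [0.4304, -0.2074, 0.0419]
tool_rot: [-180.0, -0.0, -174.9]
contact_force: [0.8, -2.0, -2.7]
finger_gap: 0.0041
gripper_force: 15.0
```

>>> {"name": "move_arm", "arguments": {"motion": [{"gripper": 255,"linear": [0,24,0],"twist": [0,0,0]},{"gripper": 255,"linear": [0,24,0],"twist": [0,0,0]},{"gripper": 255,"linear": [0,24,0],"twist": [0,0,0]},{"gripper": 255,"linear": [0,24,0],"twist": [0,0,0]},{"gripper": 255,"linear": [0,24,0],"twist": [0,0,0]}]}}

```text
time: 5.48
ee_pos: [0.4195, -0.0876, 0.0419]
tool_rot: [180.0, -0.0, -174.9]
contact_force: [1.9, -1.8, -3.2]
finger_gap: 0.0038
gripper_force: 15.0
```

>>> {"name": "move_arm", "arguments": {"motion": [{"gripper": 255,"linear": [0,24,0],"twist": [0,0,0]},{"gripper": 255,"linear": [0,24,0],"twist": [0,0,0]},{"gripper": 255,"linear": [0,24,0],"twist": [0,0,0]},{"gripper": 255,"linear": [0,24,0],"twist": [0,0,0]},{"gripper": 255,"linear": [0,12,0],"twist": [0,0,0]}]}}

```text
time: 5.9
ee_pos: [0.4096, 0.0205, 0.0419]
tool_rot: [180.0, -0.0, -174.9]
contact_force: [0.3, -2.5, -2.5]
finger_gap: 0.004
gripper_force: 15.0
```

```bash
python3 - <<'E'
from h import *
s=manip.sense();print(s['ee_pos'],s['tool_rot'],s['contact_force'],s['finger_gap'],s['gripper_force'])
shot('top','t2')
E
```

```text
[0.40958868 0.02053218 0.04193146] [ 1.79996391e+02 -2.43425821e-02 -1.74870876e+02] [ 0.29074165 -2.51292564 -2.46380341] 0.003991300287368394 14.99975010752678
```

View pics/t2.png

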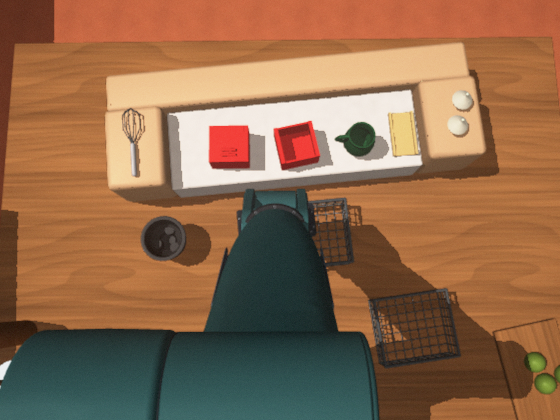

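The basket followed: its right end is visible at cols 315–352, and the ledge items have not moved. I measure the remaining gap.

```bash
python3 - <<'E'
from h import *
f=np.load('pics/t2.npz'); W=cloud('top',f['d']); V=f['p'].max(2)
ex=np.array([.996,.0895]);ey=np.array([-.0895,.996])
def r(W,V,u0,u1,v0,v1):
    m=np.zeros(V.shape,bool);m[v0:v1,u0:u1]=1
    m&=(W[...,2]>.068)&(W[...,2]<.09)&(V<110); q=W[m][:,:2]*1000
    a=q@ex;b=q@ey; print(len(q),np.percentile(a,[0,1,99,100]).round(),np.percentile(b,[0,1,99,100]).round())
r(W,V,312,362,190,275)
W0=np.load('pics/top0w.npy');p=np.load('pics/top0.npz')['p']
# ledge front edge in top plane
m=np.zeros(V.shape,bool);m[80:200,185:410]=1
m&=(abs(W0[...,2]-.105)<.006); 
q=W0[m][:,:2]*1000;a=q@ex;b=q@ey
for lo in range(-330,180,60):
    k=(b>lo)&(b<lo+60)
    if k.sum()>20: print(lo,np.percentile(a[k],[0,1,2]).round(1))
E
```

```text
349 [305. 305. 467. 468.] [-194. -193. -112. -110.]
-330 [522.2 524.9 526.3]
-270 [523.5 525.  526.2]
-210 [522.9 525.1 526.5]
-150 [522.7 524.4 525.8]
-90 [522.8 524.4 526.1]
-30 [522.2 525.1 526.8]
30 [522.9 523.7 524.8]
90 [523.4 525.1 525.9]
150 [523.  525.1 526.6]
```

>>> {"name": "move_arm", "arguments": {"motion": [{"gripper": 255,"linear": [-10,5.4,0],"twist": [0,0,0]},{"gripper": 255,"linear": [-14,5.4,0],"twist": [0,0,0]},{"gripper": 255,"linear": [-14,5.4,0],"twist": [0,0,0]},{"gripper": 255,"linear": [-10,5.4,0],"twist": [0,0,0]},{"gripper": 255,"linear": [0,0,0],"twist": [0,0,0]}]}}

```text
time: 6.37
ee_pos: [0.4578, 0.0452, 0.042]
tool_rot: [180.0, 0.1, -174.9]
contact_force: [2.3, 1.1, -2.6]
finger_gap: 0.0037
gripper_force: 15.0
```

>>> {"name": "move_arm", "arguments": {"motion": [{"gripper": 255,"linear": [-2,0,0],"twist": [0,0,0]},{"gripper": 255,"linear": [-2,0,0],"twist": [0,0,0]},{"gripper": 255,"linear": [-1,0,0],"twist": [0,0,0]}]}}

```text
time: 6.62
ee_pos: [0.4604, 0.0445, 0.0417]
tool_rot: [180.0, -0.1, -174.9]
contact_force: [-2.3, -0.1, -4.0]
finger_gap: 0.0038
gripper_force: 15.0
```

>>> {"name": "move_arm", "arguments": {"motion": [{"gripper": 255,"linear": [-1,0,0],"twist": [0,0,0]},{"gripper": 255,"linear": [0,0,0],"twist": [0,0,0]}]}}

```text
time: 6.78
ee_pos: [0.462, 0.0447, 0.0418]
tool_rot: [180.0, -0.0, -174.9]
contact_force: [-2.0, -0.7, -3.0]
finger_gap: 0.0038
gripper_force: 15.0
```

>>> {"name": "move_arm", "arguments": {"motion": [{"gripper": 255,"linear": [-1,0,0],"twist": [0,0,0]},{"gripper": 255,"linear": [0,0,0],"twist": [0,0,0]}]}}

```text
time: 6.95
ee_pos: [0.4634, 0.0449, 0.0419]
tool_rot: [-180.0, 0.0, -174.9]
contact_force: [-2.2, 0.2, -4.8]
finger_gap: 0.0042
gripper_force: 15.0
```

>>> {"name": "move_arm", "arguments": {"motion": [{"gripper": 255,"linear": [-1,0,0],"twist": [0,0,0]},{"gripper": 255,"linear": [0,0,0],"twist": [0,0,0]}]}}

```text
time: 7.12
ee_pos: [0.4645, 0.0451, 0.042]
tool_rot: [-180.0, 0.0, -174.9]
contact_force: [-1.4, 0.9, -4.8]
finger_gap: 0.0036
gripper_force: 15.0
```

>>> {"name": "move_arm", "arguments": {"motion": [{"gripper": 255,"linear": [-1,0,0],"twist": [0,0,0]},{"gripper": 255,"linear": [0,0,0],"twist": [0,0,0]}]}}

```text
time: 7.28
ee_pos: [0.4652, 0.0452, 0.0419]
tool_rot: [-180.0, -0.0, -174.9]
contact_force: [-2.1, -0.9, -3.7]
finger_gap: 0.0037
gripper_force: 15.0
```

```bash
python3 - <<'E'
from h import *
s=manip.sense();print(s['ee_pos'],s['contact_force'],s['torque'])
p,d=shot('top','t3'); W=cloud('top',d);V=p.max(2)
ex=np.array([.996,.0895]);ey=np.array([-.0895,.996])
m=np.zeros(V.shape,bool);m[180:275,300:362]=1
m&=(W[...,2]>.068)&(W[...,2]<.09)&(V<110); q=W[m][:,:2]*1000
a=q@ex;b=q@ey; print(len(q),np.percentile(a,[0,1,99,100]).round(),np.percentile(b,[0,1,99,100]).round())
shot('side','s3')
E
```

```text
[0.46523924 0.04515587 0.04187134] [-2.0975847  -0.92627033 -3.69177334] [ 0.14660432  0.59079444 -0.21089693]
271 [362. 362. 521. 522.] [-174. -174.  -92.  -88.]
```

View pics/s3.png

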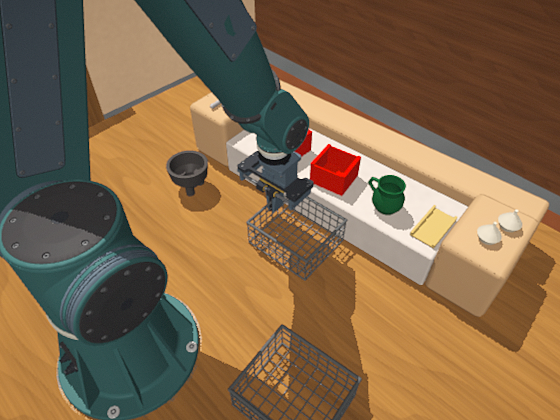

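The side view shows the basket upright against the ledge in front of the open cellar (335,170). One last nudge, then release and go up.

>>> {"name": "move_arm", "arguments": {"motion": [{"gripper": 255,"linear": [-1,0,0],"twist": [0,0,0]},{"gripper": 255,"linear": [-1,0,0],"twist": [0,0,0]},{"gripper": 255,"linear": [0,0,0],"twist": [0,0,0]}]}}

```text
time: 7.63
ee_pos: [0.4653, 0.0452, 0.0415]
tool_rot: [180.0, -0.2, -174.9]
contact_force: [-13.4, -1.7, 7.1]
finger_gap: 0.0038
gripper_force: 15.0
```

>>> {"name": "move_arm", "arguments": {"motion": [{"gripper": 140,"linear": [0,0,0],"twist": [0,0,0]},{"gripper": 140,"linear": [0,0,0],"twist": [0,0,0]},{"gripper": 140,"linear": [0,0,0],"twist": [0,0,0]},{"gripper": 140,"linear": [0,0,0],"twist": [0,0,0]},{"gripper": 140,"linear": [0,0,0],"twist": [0,0,0]}]}}

```text
time: 8.05
ee_pos: [0.4678, 0.0454, 0.0421]
tool_rot: [-180.0, 0.0, -174.9]
contact_force: [0.1, -0.5, 0.2]
finger_gap: 0.0346
gripper_force: 0.0
```

>>> {"name": "move_arm", "arguments": {"motion": [{"gripper": 140,"linear": [0,0,0],"twist": [0,0,0]},{"gripper": 140,"linear": [0,0,0],"twist": [0,0,0]},{"gripper": 140,"linear": [0,0,0],"twist": [0,0,0]},{"gripper": 140,"linear": [0,0,0],"twist": [0,0,0]}]}}

```text
time: 8.38
ee_pos: [0.4674, 0.0453, 0.0419]
tool_rot: [-180.0, 0.0, -174.9]
contact_force: [-0.4, -0.0, -1.1]
finger_gap: 0.0411
gripper_force: 0.0
```

Contact with the ledge is confirmed (13 N), and the basket is released. I rise and go behind the cellar.

>>> {"name": "move_arm", "arguments": {"motion": [{"gripper": 140,"linear": [0,0,-37.6],"twist": [0,0,0]},{"gripper": 140,"linear": [0,0,-37.6],"twist": [0,0,0]},{"gripper": 140,"linear": [0,0,-37.6],"twist": [0,0,0]},{"gripper": 140,"linear": [0,0,-37.6],"twist": [0,0,0]},{"gripper": 140,"linear": [0,0,-37.6],"twist": [0,0,0]}]}}

```text
time: 8.8
ee_pos: [0.4669, 0.0453, 0.2318]
tool_rot: [-180.0, 0.0, -174.9]
contact_force: [0.8, -0.0, -0.4]
finger_gap: 0.0409
gripper_force: 0.0
```

>>> {"name": "move_arm", "arguments": {"motion": [{"gripper": 140,"linear": [-35,-14,0],"twist": [0,0,0]},{"gripper": 140,"linear": [-35,-14,0],"twist": [0,0,0]},{"gripper": 140,"linear": [-35,-14,0],"twist": [0,0,0]},{"gripper": 140,"linear": [-35,-14,0],"twist": [0,0,0]},{"gripper": 140,"linear": [-35,-14,0],"twist": [0,0,0]}]}}

```text
time: 9.22
ee_pos: [0.6494, -0.0094, 0.2299]
tool_rot: [180.0, 0.0, -174.9]
contact_force: [0.6, 0.1, 1.2]
finger_gap: 0.0408
gripper_force: 0.0
```

>>> {"name": "move_arm", "arguments": {"motion": [{"gripper": 140,"linear": [-32,-14,0],"twist": [0,0,0]},{"gripper": 140,"linear": [0,0,0],"twist": [0,0,0]},{"gripper": 140,"linear": [0,0,0],"twist": [0,0,0]}]}}

```text
time: 9.47
ee_pos: [0.6818, -0.0204, 0.2291]
tool_rot: [180.0, -0.0, -174.9]
contact_force: [-1.5, -0.1, -0.4]
finger_gap: 0.0411
gripper_force: 0.0
```

```bash
python3 - <<'E'
from h import *
s=manip.sense();e=s['ee_pos']*1000;print(e,s['tool_rot'],s['finger_gap'],e[0]*.996+e[1]*.0895,e[1]*.996-e[0]*.0895)
shot('wrist','w4')
E
```

```text
[681.77166296 -20.36242336 229.12158131] [ 1.79990943e+02 -4.42782222e-02 -1.74925552e+02] 0.04105646836375094 677.2221394197823 -81.29953750331836
```

View pics/w4.png

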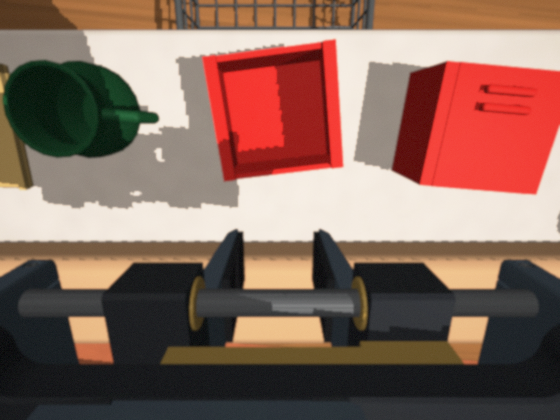

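The cellar (cols 205–340) is centred ahead of the fingers (205–345), and the basket (175–375) is behind it. I go down and rake.

>>> {"name": "move_arm", "arguments": {"motion": [{"gripper": 140,"linear": [0,0,26],"twist": [0,0,0]},{"gripper": 140,"linear": [0,0,26],"twist": [0,0,0]},{"gripper": 140,"linear": [0,0,26],"twist": [0,0,0]},{"gripper": 140,"linear": [0,0,24],"twist": [0,0,0]},{"gripper": 140,"linear": [0,0,0],"twist": [0,0,0]}]}}

```text
time: 9.93
ee_pos: [0.6772, -0.0192, 0.1236]
tool_rot: [179.9, -0.4, -174.9]
contact_force: [-1.5, 0.1, -0.0]
finger_gap: 0.041
gripper_force: 0.0
```

>>> {"name": "move_arm", "arguments": {"motion": [{"gripper": 140,"linear": [8,0,0],"twist": [0,0,0]},{"gripper": 140,"linear": [8,0,0],"twist": [0,0,0]},{"gripper": 140,"linear": [8,0,0],"twist": [0,0,0]},{"gripper": 140,"linear": [8,0,0],"twist": [0,0,0]},{"gripper": 140,"linear": [8,0,0],"twist": [0,0,0]}]}}

```text
time: 10.35
ee_pos: [0.641, -0.0236, 0.1294]
tool_rot: [-180.0, 0.1, -174.9]
contact_force: [1.9, 0.1, 1.9]
finger_gap: 0.0412
gripper_force: 1.4
```

```bash
python3 - <<'E'
from h import *
s=manip.sense();print(s['ee_pos'],s['contact_force'])
shot('side','s5')
E
```

```text
[ 0.64103817 -0.02355848  0.12944644] [1.90849988 0.05935417 1.87993232]
```

View pics/s5.png

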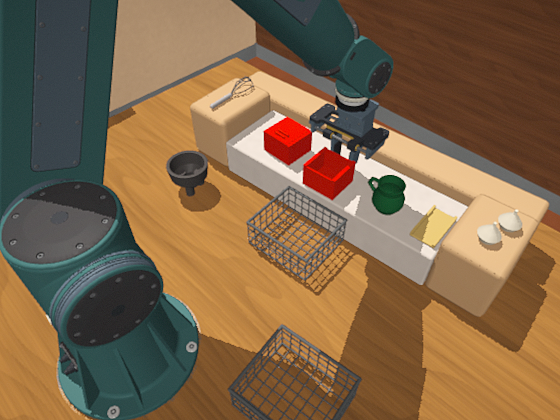

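The fingers are behind the cellar, which is sliding squarely towards the basket. I finish the rake.

>>> {"name": "move_arm", "arguments": {"motion": [{"gripper": 140,"linear": [10,0,0],"twist": [0,0,0]},{"gripper": 140,"linear": [14,0,0],"twist": [0,0,0]},{"gripper": 140,"linear": [18,0,0],"twist": [0,0,0]},{"gripper": 140,"linear": [20,0,0],"twist": [0,0,0]},{"gripper": 140,"linear": [20,0,0],"twist": [0,0,0]}]}}

```text
time: 10.82
ee_pos: [0.5585, -0.0308, 0.1282]
tool_rot: [-180.0, 0.0, -174.9]
contact_force: [0.4, 0.8, -0.3]
finger_gap: 0.0411
gripper_force: 0.0
```

>>> {"name": "move_arm", "arguments": {"motion": [{"gripper": 140,"linear": [20,0,0],"twist": [0,0,0]},{"gripper": 140,"linear": [16,0,0],"twist": [0,0,0]},{"gripper": 140,"linear": [0,0,0],"twist": [0,0,0]},{"gripper": 140,"linear": [0,0,0],"twist": [0,0,0]}]}}

```text
time: 11.15
ee_pos: [0.523, -0.034, 0.1281]
tool_rot: [180.0, -0.0, -174.9]
contact_force: [-0.4, 0.4, -0.3]
finger_gap: 0.041
gripper_force: 0.0
```

>>> {"name": "move_arm", "arguments": {"motion": [{"gripper": 140,"linear": [0,0,-35],"twist": [0,0,0]},{"gripper": 140,"linear": [0,0,-35],"twist": [0,0,0]},{"gripper": 140,"linear": [0,0,-35],"twist": [0,0,0]},{"gripper": 140,"linear": [-35,0,0],"twist": [0,0,0]},{"gripper": 140,"linear": [-35,0,0],"twist": [0,0,0]}]}}

```text
time: 11.57
ee_pos: [0.5959, -0.0278, 0.237]
tool_rot: [-179.9, 0.4, -174.9]
contact_force: [0.4, 0.3, -0.1]
finger_gap: 0.041
gripper_force: 0.0
```

```bash
python3 - <<'E'
from h import *
s=manip.sense();print(s['ee_pos'],s['contact_force'])
shot('side','s6')
E
```

```text
[ 0.59589304 -0.02776593  0.23700275] [ 0.44967535  0.25861217 -0.12085252]
```

View pics/s6.png

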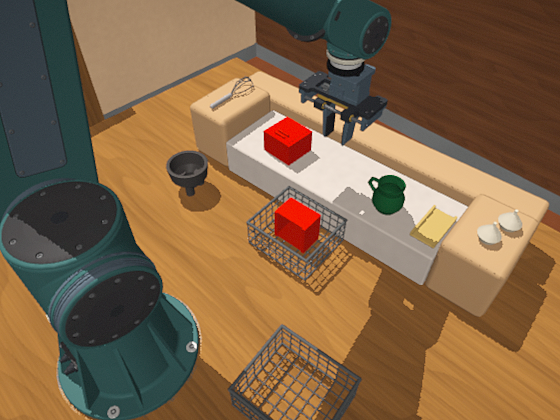

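The cellar is inside the upright basket at (297,223), standing on its side. The other objects have not moved. I check the numbers before handing in.

```bash
python3 - <<'E'
from h import *
out=[]
for k in range(2):
    p,d=manip.grab_frame('side'); W=cloud('side',d); h=cv2.cvtColor(p,cv2.COLOR_RGB2HSV)
    m=((h[...,0]<6)|(h[...,0]>174))&(h[...,1]>180)
    b=m.copy(); b[:,:250]=0; b[:190]=0; b[:,345:]=0
    q=W[b]*1000; a=q[:,:2]@[.996,.0895]; e=q[:,:2]@[-.0895,.996]
    print('old ex',np.percentile(a,[1,99]).round(),'ey',np.percentile(e,[1,99]).round(),'z',np.percentile(q[:,2],[1,99]).round())
    z=W[...,2]; k=np.zeros(m.shape,bool);k[180:290,240:350]=1;k&=(z>.07)&(z<.09)&(p.max(2)<110)
    q=W[k]*1000; a=q[:,:2]@[.996,.0895]; e=q[:,:2]@[-.0895,.996]
    print('basket',np.percentile(a,[1,99]).round(),np.percentile(e,[1,99]).round())
    d0=np.load('pics/side0.npz')['p'].astype(int); df=abs(p-d0).max(2)>60
    for n,(u0,u1,v0,v1) in dict(good=(262,313,117,164),cup=(372,408,175,215),rest=(410,458,205,245),molc=(165,210,150,196)).items(): print(n,df[v0:v1,u0:u1].mean().round(3),end=' ')
    print()
E
```

```text
old ex [nan nan] ey [nan nan] z [nan nan]
basket [362. 525.] [-175.    4.]
good 0.002 cup 0.017 rest 0.134 molc 0.0 
old ex [nan nan] ey [nan nan] z [nan nan]
basket [361. 524.] [-175.    4.]
good 0.002 cup 0.017 rest 0.122 molc 0.0
```

>>> {"name": "move_arm", "arguments": {"motion": [{"gripper": 140,"linear": [0,0,-20],"twist": [0,0,0]},{"gripper": 140,"linear": [0,0,0],"twist": [0,0,0]},{"gripper": 140,"linear": [0,0,0],"twist": [0,0,0]},{"gripper": 140,"linear": [0,0,0],"twist": [0,0,0]},{"gripper": 140,"linear": [0,0,0],"twist": [0,0,0]}]}}

```text
time: 12.13
ee_pos: [0.5928, -0.0277, 0.2521]
tool_rot: [180.0, -0.1, -174.9]
contact_force: [0.1, -0.7, 0.2]
finger_gap: 0.0411
gripper_force: 0.0
```

```bash
python3 - <<'E'
from h import *
p,d=manip.grab_frame('side'); W=cloud('side',d); h=cv2.cvtColor(p,cv2.COLOR_RGB2HSV)
b=((h[...,0]<6)|(h[...,0]>174))&(h[...,1]>180)&np.isfinite(W[...,2]); b[:,:250]=0; b[:190]=0; b[:,345:]=0
q=W[b]*1000
print(np.percentile(q[:,:2]@[.996,.0895],[1,99]).round(),np.percentile(q[:,:2]@[-.0895,.996],[1,99]).round(),np.percentile(q[:,2],[1,50,99]).round())
o=np.load('pics/side0.npz')['p']
for i in(o,p):
    H=cv2.cvtColor(i,cv2.COLOR_RGB2HSV)[200:250,405:460]; m=(H[...,0]>18)&(H[...,0]<30)&(H[...,1]>90); v,u=np.nonzero(m); print(len(u),u.mean(),v.mean(),u.min(),u.max(),v.min(),v.max())
E
```

```text
[421. 485.] [-124.  -33.] [ 5. 74. 95.]
1011 27.48862512363996 26.596439169139465 5 51 5 47
1012 27.443675889328063 26.613636363636363 5 51 5 47
```

```bash
python3 -c "
from station import manip
print(manip.close_job())"
```

```text
the job is handed in; nothing more can be done
None
```

The job is handed in at about 12 s: the scrap cellar lies on its side inside the upright basket, which stands against the ledge, and the camera checks show the good cellar, jarrito, spoon rest and molcajete where they were.

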